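# Hold the loaded tray above the scale for zeroing

## Task

The scale has to be zeroed: take the loaded tray by its wooden bar handle, lift it straight up off the scale's pan by about 10 cm, and hold it there over the pan, still and level, for at least three seconds; finish still holding it in the air. Treat the scale gently: never push down on it or on the tray, and do not shift it. The pot and the chocolate shell must stay standing on the tray, so keep it level throughout, and leave the other things alone.

Things in the scene. Friction and masses are not known exactly. Their poses are not given: they have to be found in the camera images.
- scale: white electronic kitchen scale, loose, 208 (x) x 180 (y) x 41 mm, about 0.6 kg; origin at the centre of its underside, z up; the row of keys is at its -x side, which faces the robot. Its load cell is delicate: more than 30 N on the pan (the loaded tray weighs about 5 N), or 5 N from the robot on the scale itself, harms it
- scale_pan (a point): centre of the top face of the scale's flat steel pan (pan 143 x 180 mm), 41 mm above the worktop
- carrier: open steel carrying tray standing on the scale's pan, 100 (x) x 176 (y) mm, about 220 g; origin at the centre of its underside, z up. Floor 4 mm thick, rim 12 mm high. A wooden bar handle runs along its y axis from end to end above the middle, on a flat upright bracket at each end; free length of bar 150 mm. The top of the bar is 109 mm above the tray's underside
- carrier_bar (a point): middle of the wooden bar handle, 100 mm above the tray's underside; the bar is 16 mm wide (tray's x) and 18 mm high, to be gripped across the tray's x axis. The point has the tray's axes. The loaded tray balances where it is gripped above its common centre of mass, some 10 to 30 mm from this point towards the pot. Fingers that swing forward as they close drag the bar down a little, the more the wider they open and the harder they grip: 25 N of grip is plenty
- pot: round closed pot, 69 mm across, 41 mm high, about 250 g (200 to 325), standing loose on the tray floor near one end, below the bar (its top is 55 mm below the middle of the bar); origin at the centre of its underside
- shell: small round dark chocolate shell, open at the top, 41 mm across, 20 mm high, 14 g, loose on the tray floor near the other end; origin at the centre of its underside
- tart: fluted foil tart dish, 83 mm across, 33 mm high, on the worktop, to be left alone; origin at the centre of its underside
- cutter: fluted metal cutter ring, 62 mm across, 28 mm high, on the worktop, to be left alone; origin at the centre of its underside
- nozzle: small steel piping nozzle, a cone 27 mm across and 36 mm high, on the worktop, to be left alone; origin at the centre of its underside
Things that resemble listed ones, but are neither listed nor needed, are in the scene too. What is shaped like the carrier but orange is not meant.

How it is judged (in metres and radians):
On the way:
1. the tray is held in the air above the pan, still and level, with the pot and shell standing on it, for three seconds (z of carrier in the frame of scale_pan between 0.06 and 0.16 m and horizontal distance between carrier and scale_pan below 0.06 m and angle between carrier's own z axis and vertical below 0.09 rad and linear speed of carrier below 0.02 m/s and angular speed of carrier below 0.12 rad/s and contact force between the fingers and carrier above 2 N and contact force between scale and carrier below 0.05 N and contact force between the arm and scale below 0.05 N and z of pot in the frame of carrier between -0.002 and 0.01 m and z of shell in the frame of carrier between -0.002 and 0.01 m and angle between each of pot, shell's own z axis and vertical below 0.15 rad and distance between each of pot, shell and carrier below 0.085 m), for 3 s.
At the end, for the whole second after the job is handed in: the gripper holds the tray with its underside 6 to 16 cm above the pan, its middle within 6 cm of the pan's centre in plan, tilted less than 0.09 rad, slower than 2 cm/s and 0.12 rad/s, touching the scale in no way; the pot and the shell stand upright on the tray floor (all of step 1); the arm keeps its last pose, push and grip.
It fails at once if the tray is pressed down on the scale with more than 30 N (contact force between carrier and scale above 30 N).
It fails at once if the robot touches the scale with more than 5 N (contact force between the arm and scale above 5 N).
It fails at once if the scale is shifted by more than 20 mm (distance of scale from where it was at the start of the episode above 0.02 m).
It fails at once if the tray is tipped by more than 0.25 rad, or the pot or shell by more than 0.5 rad (angle between carrier's own z axis and vertical above 0.25 rad or angle between any of pot, shell's own z axis and vertical above 0.5 rad).
It fails at once if the tart dish, cutter or nozzle is moved by more than 20 mm (distance of any of tart, cutter, nozzle from where it was at the start of the episode above 0.02 m).
It also fails if it takes over 40 s, if anything falls off the work surface, if the arm or the gripper's body presses on something with over 40 N, if the wrist force passes 120 N, or if a joint passes its speed limit or range.

## Robot

A 6-joint arm with a two-finger parallel gripper is mounted at the origin on a cart in front of the work surface, level with it; the furniture and walls round the work are solid. World frame = base frame: x ahead of the robot, y to its left, z up, the work surface at z = 0. Lengths are in mm, angles in degrees, forces in N, time in s.
With the tool pointing down it reaches from about 350 to 850 mm from the base axis. Payload 8.1 kg.
Tool frame: the origin (TCP) lies between the finger pads; the fingertips stand 25 mm ahead of it and the grasp point (between the pads) lies 6 mm ahead of it (r.tcp_to_tips is the distance from the TCP to the fingertips, in mm); z points along the fingers, y is the line along which they close (so a half turn about z gives the same grasp; the last joint's range is limited). The gripper opens to 85 mm and grips with 20 to 120 N. Pads are 22 mm wide; open, the fingers measure 114 mm over their backs; the gripper's body (76 mm by 85 mm) begins 54 mm behind the grasp point. The pads swing forward as they close: fully open they stand 13 mm farther back than shut.
Start: joints at [-69.351, 7.471, 85.268, -0, 87.261, -4.893], TCP at [258.728, -541.355, 256.292] pointing down, gripper open.
Joint ranges: [-169.43, 169.43], [-51.17, 129.36], [1.28, 143.12], [-76.62, 256.62], [0, 156.53], [-152.29, 152.29]. Speed limits (degrees/s): [136.94, 136.94, 159.86, 180, 180, 180].

## Interface

Orientations are given as [roll, pitch, yaw] about the fixed x, y, z axes, in that order (R = Rz(yaw) Ry(pitch) Rx(roll)).
In Python, from bench import r gives the robot as it stands.
- The arm moves only by the tool apply_moves, never from a script. Its arguments are lists of equal length, an entry for each row: "angular": the turn, a rotation vector about the world's x, y, z in units of 8 degrees (1.0 is 8 degrees), a list of three; "travel": the shift along the world's x, y, z in units of 40 mm (1.0 is 40 mm), a list of three; "jaw": the opening, from 0 (shut) to 1 (fully open). A call has 1 to 20 rows; each row shifts and turns the commanded pose from where the row before left it; what a row does not reach is not made up. A row lasts 1/8 s, in which the tool goes at most 62.5 mm and 10.7 degrees, less where a joint would pass 70% of its speed; a pose out of reach is approached as far as the arm can. A call is refused whole if a number of a shift passes 1 or a number of a turn 1, either way. A call with a gripper value outside its range is refused whole. The fingers move at their own pace and stop on an object; "force" is the grip in N (left out, the last holds). Time passes only in rows, so rows that do not move let the fingers close. It gives the time, the measured TCP pose, the force, the opening and the grip force at its end, in the units of the state.
- r.sense(): the state, without advancing time (a new reading comes with each control period).
- r.snapshot(name): name is "scene" or "top" or "wrist"; returns a dict with "color" (480x640x3 uint8, red, green, blue), "fx", "fy", "cx", "cy" (pixels), "R" (3x3) and "t" (3): a world point X has camera coordinates R X + t; the wrist camera has in their place "mount" (4x4, takes a point from camera to tool coordinates, whose origin is the TCP and whose axes are the flange's). Camera axes: x right, y down, z forward; pixel columns grow to the right and rows downward; lengths in mm; the calibration is good to about 2 mm. A picture is of the moment at which its call begins: read the wrist's pose just before it. There is no depth.
- r.hand_in(): hands the job in; it is judged then, once.
The state is a dict: "time": time; "joint_pos": joint angles; "qd": joint speeds; "joint_efforts": joint torques, N m; "tool_pos": TCP position; "tcp_rot": TCP orientation; "ft_force": force on the tool from outside, world axes, zero at the start; "wrist_torque": the same for the moment, N m; "finger_gap": finger opening in mm; "grip_force": force on a finger pad.
Only numpy, scipy, OpenCV 4.12 (cv2) and the standard library are available. Lean on these libraries where they do the work, as an engineer would, in place of code of your own. Each camera call takes 0.05 s, during which the arm holds its last target. There are 200 camera calls.

## Working session

There is one attempt and no reset: what is moved stays moved. The work goes in short steps, Python scripts to look and compute and a tool call to move; the robot and the scene stay as the last step left them, time stands still between calls to the robot, and variables do not carry over. Pictures are saved under pics/ and viewed, at most 10 in all, crops included, and the job is handed in when it is done.

Besides the shell and the picture viewer there is one more tool, called after ">>>" as name(argument=value, ...), one argument or row to a line, values as JSON. apply_moves: Moves the arm, as the interface text tells. Its arguments: {"type":"object","properties":{"angular":{"type":"array"},"travel":{"type":"array"},"jaw":{"type":"array"},"force":{"type":"number"}},"required":["angular","travel","jaw"]}

```bash
mkdir -p pics
python3 - <<'E'
from bench import r
import cv2,pickle
s=r.sense();print(s['tool_pos'],s['tcp_rot'],s['finger_gap'],s['ft_force'],s['time'])
for n in("scene","top"):
    p=r.snapshot(n);pickle.dump(p,open(f'{n}.pkl','wb'));cv2.imwrite(f'pics/{n}.png',p['color'][:,:,::-1])
    print(n,p['fx'],p['cx'],p['cy'],-p['R'].T@p['t'],p['R'].round(3).tolist())
E
```

```text
[ 258.52445566 -540.86932716  255.24969047] [-1.79891942e+02 -6.28495706e-03  2.55438885e+01] 85.38889647512008 [-0.7329362  -0.6665401   0.68054716] 0.0
scene 517.6139464478055 325.74083917457324 227.98933577383147 [157.37102236 765.16091137 906.03946201] [[-0.896, -0.444, -0.009], [-0.293, 0.607, -0.738], [0.334, -0.659, -0.674]]
top 455.8825323339872 319.4410676380369 240.64126475378683 [ 428.5192884    14.37199126 1357.13398935] [[-0.001, -1.0, -0.013], [-0.994, 0.002, -0.105], [0.105, 0.013, -0.994]]
```

View pics/scene.png

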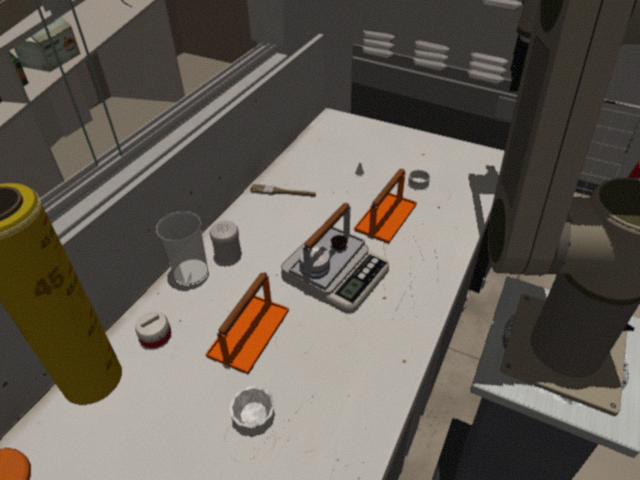

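View pics/top.png

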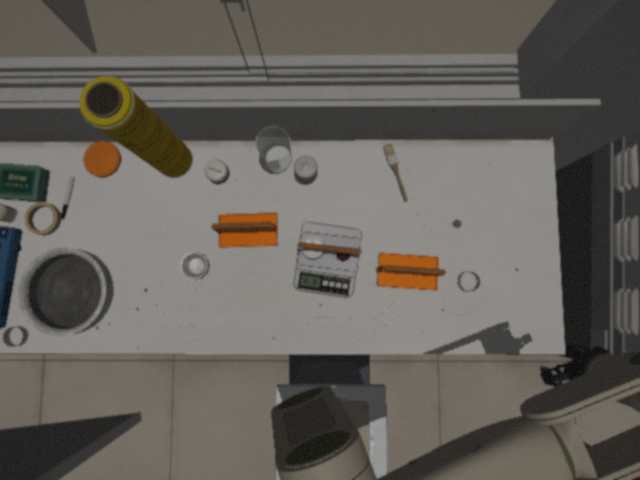

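The scene view shows the white scale with the steel tray at about (335,250), the pot at its left end (315,262) and the shell at (338,242). The top view shows the bar running from about (300,246) to (360,251), with the pot on the left (+y). Orange decoys stand on both sides.

```bash
cat > h.py <<'E'
import numpy as np,cv2
def ray(p,u,z):
    d=p['R'].T@np.array([(u[0]-p['cx'])/p['fx'],(u[1]-p['cy'])/p['fy'],1]);c=-p['R'].T@p['t']
    return (c+d*(z-c[2])/d[2]).round(1)
def bar(p,box):
    x0,y0,x1,y1=box
    hsv=cv2.cvtColor(p['color'],cv2.COLOR_RGB2HSV)[y0:y1,x0:x1]
    m=cv2.inRange(hsv,(3,90,40),(16,255,220))
    n,l,st,_=cv2.connectedComponentsWithStats(m)
    k=1+st[1:,4].argmax()
    pts=np.argwhere(l==k)[:,::-1]+[x0,y0]
    rc=cv2.minAreaRect(pts.astype(np.float32))
    return rc,cv2.boxPoints(rc)
E
python3 - <<'E'
import pickle
from h import *
for n,b in(("top",(290,225,370,270)),("scene",(295,195,355,265))):
    p=pickle.load(open(n+'.pkl','rb'))
    rc,c=bar(p,b);print(n,rc,'ctr',ray(p,rc[0],145),[ray(p,q,145).tolist() for q in c])
p=pickle.load(open('top.pkl','rb'))
# scale outline: bright corners
for u in((301,223),(361,228),(295,291),(354,297)):print('scale corner',ray(p,u,41))
print('pot',ray(p,(313,245),85),'shell',ray(p,(343,255),65))
im=cv2.resize(p['color'][205:315,200:460,::-1],None,fx=3,fy=3,interpolation=cv2.INTER_CUBIC);cv2.imwrite('pics/c1.png',im)
E
```

```text
top ((329.31304931640625, 248.63577270507812), (59.526798248291016, 5.790875434875488), 6.519801616668701) ctr [535.2   4.2 145. ] [[536.7, 84.1, 145.0], [552.2, 82.4, 145.0], [533.7, -75.5, 145.0], [518.4, -73.6, 145.0]]
scene ((326.87933349609375, 225.3455047607422), (7.735092639923096, 58.72016525268555), 43.87669372558594) ctr [535.6  13.  145. ] [[553.8, 86.4, 145.0], [535.5, -78.2, 145.0], [515.9, -66.3, 145.0], [535.8, 95.5, 145.0]]
scale corner [619.6  85.7  41. ]
scale corner [604.4 -89.   41. ]
scale corner [422.4 102.2  41. ]
scale corner [405.3 -66.9  41. ]
pot [550.8  49.4  85. ] shell [524.1 -35.3  65. ]
```

View pics/c1.png

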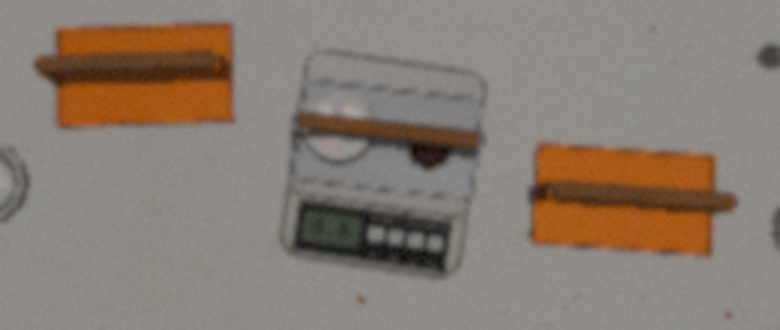

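The crop confirms the bar runs from about (300,245) to (359,252). The pot is at the left end and the shell at the right, and the tray is turned by about -6.5°. I'll move above the balance point, about 22 mm from the bar's middle towards the pot.

>>> apply_moves(
  angular=[
    [0,0,0.3],
    [0,0,0.37],
    [0,0,0.37],
    [0,0,0.37],
    [0,0,0.37],
    [0,0,0.37],
    [0,0,0.37],
    [0,0,0.37],
    [0,0,0.37],
    [0,0,0.37],
    [0,0,0.37],
    [0,0,0.37],
    [0,0,0.37],
    [0,0,0.37],
    [0,0,0.37],
    [0,0,0.37],
    [0,0,0.37],
    [0,0,0.37],
    [0,0,0.3],
    [0,0,0.3],
  ],
  travel=[
    [0.35,0.71,0],
    [0.35,0.71,0],
    [0.35,0.71,0],
    [0.35,0.71,0],
    [0.35,0.71,0],
    [0.35,0.71,0],
    [0.35,0.71,0],
    [0.35,0.71,0],
    [0.35,0.71,0],
    [0.35,0.71,0],
    [0.35,0.71,0],
    [0.35,0.71,0],
    [0.35,0.71,0],
    [0.35,0.71,0],
    [0.35,0.71,0],
    [0.35,0.71,0],
    [0.35,0.71,0],
    [0.35,0.71,0],
    [0.35,0.71,0],
    [0.35,0.71,0],
  ],
  jaw=[0.5,0.5,0.5,0.5,0.5,0.5,0.5,0.5,0.5,0.5,0.5,0.5,0.5,0.5,0.5,0.5,0.5,0.5,0.5,0.5],
  force=25,
)

```text
time: 2.6
tool_pos: [538.8, 27.7, 255.8]
tcp_rot: [-180.0, 0.0, 83.1]
ft_force: [1.0, -0.6, 0.2]
finger_gap: 42.4
grip_force: 0.0
```

>>> apply_moves(
  angular=[
    [0,0,0],
    [0,0,0],
    [0,0,0],
  ],
  travel=[
    [0,0,0],
    [0,0,0],
    [0,0,0],
  ],
  jaw=[0.5,0.5,0.5],
)

```text
time: 2.98
tool_pos: [538.4, 25.8, 256.2]
tcp_rot: [-180.0, 0.0, 83.0]
ft_force: [-0.2, -0.3, 0.3]
finger_gap: 43.1
grip_force: 0.0
```

Run:
```python
from bench import r
import cv2,pickle
from h import *
from scipy.spatial.transform import Rotation as Ro
s=r.sense();p=r.snapshot("wrist");print(s['tool_pos'],s['tcp_rot'],s['finger_gap'],s['ft_force'],s['time'],r.tcp_to_tips)
T=np.eye(4);T[:3,:3]=Ro.from_euler('xyz',s['tcp_rot'],degrees=True).as_matrix();T[:3,3]=s['tool_pos']
W=np.linalg.inv(T@np.array(p['mount']));p['R']=W[:3,:3];p['t']=W[:3,3]
print(np.array(p['mount']).round(2).tolist(),p['fx'])
pickle.dump(p,open('w1.pkl','wb'));cv2.imwrite('pics/w1.png',p['color'][:,:,::-1])
q=lambda X:((p['R']@X+p['t']))
for X in ([535,5,150],[544,83,150],[526,-74.5,150],[537.5,27,141]):
    c=q(np.array(X));print(X,p['fx']*c[0]/c[2]+p['cx'],p['fy']*c[1]/c[2]+p['cy'])
rc,c=bar(p,(0,0,640,480));print(rc,[ray(p,u,150).tolist() for u in c])
```

```text
[538.39892681  25.77096504 256.15337003] [-1.79982927e+02  1.82437104e-02  8.29867353e+01] 43.117470828261 [-0.20747867 -0.33116584  0.33684116] 2.975 25.0
[[0.0, -0.95, -0.33, 83.56], [1.0, 0.0, -0.0, 0.48], [0.0, -0.33, 0.95, -117.7], [0.0, 0.0, 0.0, 1.0]] 420.8368241625799
[535, 5, 150] 316.7460744599038 289.44138829336475
[544, 83, 150] 315.39719853126246 152.69828774232988
[526, -74.5, 150] 318.12558787457397 402.29917253131066
[537.5, 27, 141] 316.42418545621683 248.54698875663186
((292.668212890625, 309.53466796875), (327.898681640625, 93.4657211303711), 89.00653076171875) [[507.0, 90.8, 150.0], [555.4, 85.7, 150.0], [535.3, -135.1, 150.0], [470.9, -128.8, 150.0]]
```

View pics/w1.png

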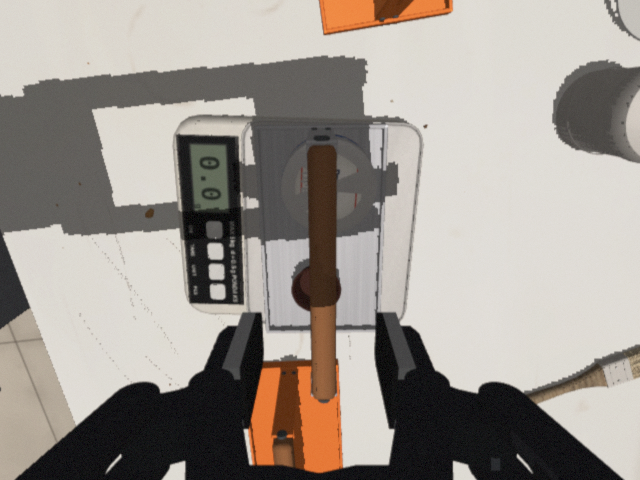

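The wrist view shows the bar from (322,147) to (324,397), the pot at about (325,180), the shell at (316,287) and the tray between columns 265 and 380. The fingers are astride the bar.

Run:
```python
import pickle
from h import *
p=pickle.load(open('w1.pkl','rb'))
for n,u,z in(('barA',(322,146),150),('barB',(324,397),150),('pot',(324,180),86),('shell',(316,287),65),('mid',(323,250),150)):print(n,ray(p,u,z))
```

```text
barA [547.8  86.  150. ]
barB [530.3 -70.9 150. ]
pot [546.1  56.6  86. ]
shell [529.3 -32.2  65. ]
mid [541.5  28.8 150. ]
```

>>> apply_moves(
  angular=[
    [0,0,0.07],
    [0,0,0],
    [0,0,0],
    [0,0,0],
    [0,0,0],
    [0,0,0],
    [0,0,0],
    [0,0,0],
    [0,0,0],
    [0,0,0],
    [0,0,0],
    [0,0,0],
  ],
  travel=[
    [0.08,0.13,0],
    [0,0,-0.2],
    [0,0,-0.3],
    [0,0,-0.4],
    [0,0,-0.4],
    [0,0,-0.4],
    [0,0,-0.4],
    [0,0,-0.3],
    [0,0,-0.2],
    [0,0,-0.1],
    [0,0,0],
    [0,0,0],
  ],
  jaw=[0.5,0.45,0.45,0.45,0.45,0.45,0.45,0.45,0.45,0.45,0.45,0.45],
)

```text
time: 4.53
tool_pos: [542.4, 31.8, 148.9]
tcp_rot: [179.9, -0.0, 83.6]
ft_force: [-0.1, 0.0, 0.2]
finger_gap: 38.3
grip_force: 0.0
```

Run:
```python
from bench import r
import cv2
s=r.sense();p=r.snapshot("wrist");print(s['tool_pos'],s['tcp_rot'],s['ft_force'])
cv2.imwrite('pics/w2.png',p['color'][:,:,::-1])
```

```text
[542.35191053  31.83266447 148.93804837] [ 1.79940518e+02 -4.72844148e-03  8.36230630e+01] [-0.06937872  0.0088971   0.19639313]
```

View pics/w2.png

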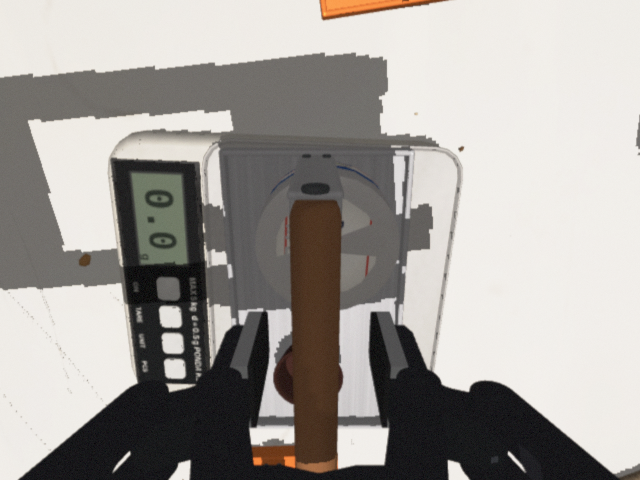

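The bar (about column 317) is centred between the fingers (columns 266 and 372), so I'll close slowly.

>>> apply_moves(
  angular=[
    [0,0,0],
    [0,0,0],
    [0,0,0],
    [0,0,0],
    [0,0,0],
    [0,0,0],
    [0,0,0],
    [0,0,0],
  ],
  travel=[
    [0,0,0],
    [0,0,0],
    [0,0,0],
    [0,0,0],
    [0,0,0],
    [0,0,0],
    [0,0,0],
    [0,0,0],
  ],
  jaw=[0.35,0.28,0.22,0.18,0.1,0,0,0],
  force=25,
)

```text
time: 5.58
tool_pos: [541.7, 31.9, 148.3]
tcp_rot: [-180.0, 0.0, 83.6]
ft_force: [-4.9, 1.3, 4.8]
finger_gap: 15.7
grip_force: 26.4
```

>>> apply_moves(
  angular=[
    [0,0,0],
    [0,0,0],
    [0,0,0],
    [0,0,0],
    [0,0,0],
    [0,0,0],
    [0,0,0],
    [0,0,0],
  ],
  travel=[
    [0,0,0.03],
    [0,0,0.05],
    [0,0,0.05],
    [0,0,0.05],
    [0,0,0.05],
    [0,0,0.03],
    [0,0,0],
    [0,0,0],
  ],
  jaw=[0,0,0,0,0,0,0,0],
)

```text
time: 6.58
tool_pos: [541.9, 31.8, 158.6]
tcp_rot: [-180.0, 0.0, 83.6]
ft_force: [0.1, -0.5, -5.5]
finger_gap: 15.3
grip_force: 25.2
```

Run:
```python
from bench import r
import cv2
s=r.sense();print(s['tool_pos'],s['ft_force'],s['wrist_torque'])
p=r.snapshot("wrist");q=r.snapshot("scene")
a=p['color'][:, 60:580];b=cv2.resize(q['color'][180:320,265:405],(480,480),interpolation=cv2.INTER_CUBIC)
cv2.imwrite('pics/l1.png',cv2.resize(cv2.hconcat([a,b]),(800,384))[:,:,::-1])
```

```text
[541.86984569  31.84421338 158.60959028] [ 0.13138395 -0.51385139 -5.47950908] [ 0.00760625 -0.01034701 -0.01541181]
```

View pics/l1.png

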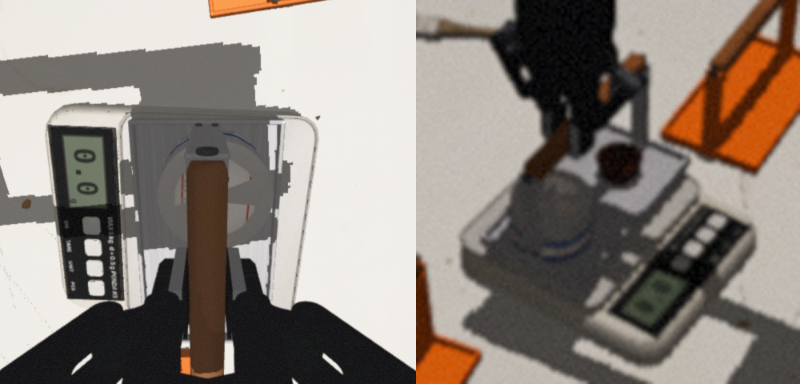

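The tray is off the pan, carrying 5.5 N with almost no wrist moment, so it is balanced. In the view the pot and shell are standing. I'll lift the rest of the way and hold.

>>> apply_moves(
  angular=[
    [0,0,0],
    [0,0,0],
    [0,0,0],
    [0,0,0],
    [0,0,0],
    [0,0,0],
    [0,0,0],
    [0,0,0],
    [0,0,0],
    [0,0,0],
    [0,0,0],
    [0,0,0],
    [0,0,0],
    [0,0,0],
    [0,0,0],
    [0,0,0],
    [0,0,0],
    [0,0,0],
    [0,0,0],
    [0,0,0],
  ],
  travel=[
    [0,0,0.04],
    [0,0,0.08],
    [0,0,0.12],
    [0,0,0.15],
    [0,0,0.15],
    [0,0,0.15],
    [0,0,0.15],
    [0,0,0.15],
    [0,0,0.15],
    [0,0,0.15],
    [0,0,0.15],
    [0,0,0.15],
    [0,0,0.15],
    [0,0,0.15],
    [0,0,0.15],
    [0,0,0.12],
    [0,0,0.08],
    [0,0,0.04],
    [0,0,0],
    [0,0,0],
  ],
  jaw=[0,0,0,0,0,0,0,0,0,0,0,0,0,0,0,0,0,0,0,0],
)

```text
time: 9.18
tool_pos: [541.8, 31.8, 249.6]
tcp_rot: [-180.0, 0.0, 83.6]
ft_force: [-0.6, -0.0, -4.6]
finger_gap: 15.4
grip_force: 25.2
```

>>> apply_moves(
  angular=[
    [0,0,0],
    [0,0,0],
    [0,0,0],
    [0,0,0],
    [0,0,0],
    [0,0,0],
    [0,0,0],
    [0,0,0],
    [0,0,0],
    [0,0,0],
    [0,0,0],
    [0,0,0],
    [0,0,0],
    [0,0,0],
    [0,0,0],
    [0,0,0],
    [0,0,0],
    [0,0,0],
    [0,0,0],
    [0,0,0],
  ],
  travel=[
    [0,0,0],
    [0,0,0],
    [0,0,0],
    [0,0,0],
    [0,0,0],
    [0,0,0],
    [0,0,0],
    [0,0,0],
    [0,0,0],
    [0,0,0],
    [0,0,0],
    [0,0,0],
    [0,0,0],
    [0,0,0],
    [0,0,0],
    [0,0,0],
    [0,0,0],
    [0,0,0],
    [0,0,0],
    [0,0,0],
  ],
  jaw=[0,0,0,0,0,0,0,0,0,0,0,0,0,0,0,0,0,0,0,0],
)

```text
time: 11.68
tool_pos: [541.9, 31.9, 249.9]
tcp_rot: [180.0, 0.0, 83.6]
ft_force: [-0.4, -0.5, -4.6]
finger_gap: 15.5
grip_force: 25.2
```

>>> apply_moves(
  angular=[
    [0,0,0],
    [0,0,0],
    [0,0,0],
    [0,0,0],
    [0,0,0],
    [0,0,0],
    [0,0,0],
    [0,0,0],
    [0,0,0],
    [0,0,0],
    [0,0,0],
    [0,0,0],
    [0,0,0],
    [0,0,0],
    [0,0,0],
    [0,0,0],
  ],
  travel=[
    [0,0,0],
    [0,0,0],
    [0,0,0],
    [0,0,0],
    [0,0,0],
    [0,0,0],
    [0,0,0],
    [0,0,0],
    [0,0,0],
    [0,0,0],
    [0,0,0],
    [0,0,0],
    [0,0,0],
    [0,0,0],
    [0,0,0],
    [0,0,0],
  ],
  jaw=[0,0,0,0,0,0,0,0,0,0,0,0,0,0,0,0],
)

```text
time: 13.68
tool_pos: [541.9, 31.8, 249.9]
tcp_rot: [-180.0, 0.0, 83.6]
ft_force: [0.4, 0.5, -3.1]
finger_gap: 15.9
grip_force: 25.2
```

Run:
```python
from bench import r
import cv2
s=r.sense();print(s['tool_pos'],s['ft_force'],s['wrist_torque'])
p=r.snapshot("wrist");q=r.snapshot("scene")
a=p['color'][:, 60:580];b=cv2.resize(q['color'][150:320,245:415],(480,480),interpolation=cv2.INTER_CUBIC)
cv2.imwrite('pics/l2.png',cv2.resize(cv2.hconcat([a,b]),(800,384))[:,:,::-1])
```

```text
[541.9272787   31.8435264  249.88033161] [ 0.4401886   0.45391664 -3.14312016] [ 0.00883773  0.01333854 -0.01463564]
```

View pics/l2.png

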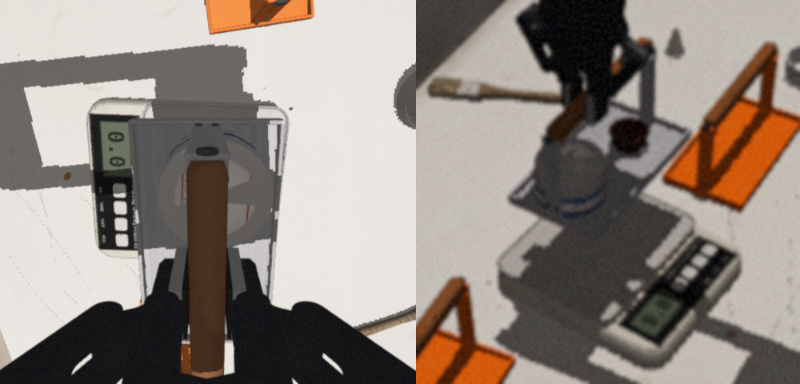

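The wrist view shows the tray in the same place relative to the gripper as just after lift-off. In the scene view it hangs level above the pan, with the pot and shell upright. It has been held for over 4 s.

```bash
python3 -c "
from bench import r
print(r.hand_in())"
```

```text
the job is handed in; nothing more can be done
None
```

The loaded tray was lifted about 10 cm straight up off the pan and held still and level for over 4 s, with the pot and shell standing on it; I handed the job in with the gripper still holding it, and no verdict came back.

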